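# Put the lens and negative cleaning kit back on its shadow pads

### The arm

A 7-joint arm with a two-finger parallel gripper is mounted at the origin on a cart in front of the work surface, level with it; the furniture and walls round the work are solid. World frame = base frame: x ahead of the robot, y to its left, z up, the work surface at z = 0. Lengths are in m, angles in rad, forces in N, time in s.
With the tool pointing down it reaches from about 0.4 to 0.85 m from the base axis. Payload 6.9 kg.
Tool frame: the origin (TCP) lies midway between the tips of the shut fingers; the grasp point (between the pads) lies behind it (ctrl.pinch_z is the z of the grasp point in the tool frame, in m); z points along the fingers, y is the direction in which the jaws open and shut (so a half turn about z gives the same grasp; the last joint's range is limited). The gripper opens to 85 mm and grips with 20 to 120 N. Pads are 22 mm wide; open, the fingers measure 114 mm over their backs; the gripper's body (76 mm by 85 mm) begins 54 mm behind the grasp point. The pads swing forward as they close: fully open they stand 13 mm farther back than shut.
Start: joints at [-1.03, 0.507, -0.238, 1.5, 0.126, 1.149, -0.155], TCP at [0.264, 0.567, 0.231] pointing down, gripper open.
Joint ranges: [-3.08, 3.08], [-0.24, 2.05], [-1.43, 1.35], [0, 2.5], [-1.52, 4.66], [0.17, 1.96], [-2.89, 2.89]. Speed limits (rad/s): [2.39, 2.39, 3.14, 3.14, 3.14, 3.14, 3.14].

### API

Orientations are given as a unit quaternion [w, x, y, z].
In Python, from station import ctrl, get_state, vision, ticket, models gives the robot as it stands. Calls block until the motion is done:
- ctrl.movep(position, orientation): joint-space move of the TCP to a pose.
- ctrl.movel(position, frame=None, max_speed=0.15): straight line of the TCP; frame=None keeps the orientation; max_speed is the mean speed in m/s.
- ctrl.set_joints(angles): joint-space move.
- ctrl.ungrasp() and ctrl.close_gripper(force=None): open the fingers fully, or close them until they stop; force is the grip in N (None keeps the last).
- ctrl.pause(seconds).
- ctrl.ik(position, orientation): joint angles nearest the present ones, or None.
- get_state(): the state.
- vision.grab_frame(name): name is "scene" or "top" or "wrist"; returns (picture, depth): 384x512x3 uint8, blue, green, red; 384x512 float32, m along the optical axis (not along the pixel's ray), 0 where there is no reading.
- vision.camera_info(name): a dict with "mtx" (3x3 intrinsics, pixels), "R" (3x3) and "t" (3): a world point X has camera coordinates R X + t; the wrist camera has in their place "hand_eye" (4x4, takes a point from camera to tool coordinates, whose origin is the TCP and whose axes are the flange's). Camera axes: x right, y down, z forward; pixel columns grow to the right and rows downward; lengths in m; the calibration is good to about 2 mm. A picture is of the moment at which its call begins: read the wrist's pose just before it. camera_info takes no time and is no camera call.
A pose or a line that the arm cannot do raises ctrl.Unreachable and nothing moves.
- ticket.close_job(): hands the job in, once; it reports no verdict.
Trained networks look in the newest picture that a camera, given by its name, has taken for a name from the list of things; names that differ only in an ending like _2 or _b are one class to them, and where a whole thing is asked for, a point or a joint stands for the part that bears it (a point fixed in the world has none). Each returns a list of dicts, best first, with "p" (0 to 1); they miss things now and then, are a little off and sometimes report something else, mostly with a low value. They report only what shows in the picture. A call takes as long as a camera call. They do not tell look-alikes from the thing itself.
- models.recognise(camera, target): "point" ([column, row] in pixels, amid what is visible of it).
- models.masks_of(camera, target): "mask" (384x512 bool, what is visible of it) and "point" ([column, row] in pixels, amid what is visible of it).
The state is a dict: "time": time; "qpos": joint angles; "qd": joint speeds; "tau": joint torques, N m; "tcp_pos": TCP position; "eef_rot": TCP orientation; "contact_force": force on the tool from outside, world axes, zero at the start; "wrist_torque": the same for the moment, N m; "width": finger opening in m.
Only numpy, scipy, OpenCV 4.12 (cv2) and the standard library are available. Lean on these libraries where they do the work, as an engineer would, in place of code of your own. Each camera call takes 0.05 s, during which the arm holds its last target.

### The job

Put the lens jar, the marker, the brush and the blower back on the four foam pads, each on the pad that shows its own yellow silhouette, centred on the silhouette and lined up with it (the blower's nozzle on the drawn nozzle; the marker and the brush may lie either way round), upright or flat as they lie now. Set them down rather than dropping them, let go of everything, and leave the two film canisters where they stand.

Things in the scene. Friction and masses are not known exactly. Their poses are not given: they have to be found in the camera images.
- lens_jar: Enlarger lens in its screw jar: clear round jar (51 mm across, from 0 to 30 mm up) with a black screw lid on it (54 mm across, from 30 to 42 mm up), standing upright, 42 mm high. Origin: centre of its underside; z up along its axis. Grip it across the lid or the jar.
- marker: White marker pen with a black cap, lying flat, 15 mm wide (x), 122 mm long (y), about 16 mm high. Origin: underside, mid-length; y along the pen, z up.
- brush: Flat anti-static brush, lying flat, 51 mm wide (x), 85 mm long (y), 12 mm thick, a wooden back along one long side and pale bristles along the other (+x side wood, 12 mm thick and 22 mm wide; -x side bristles, 6 mm thick, 3 mm clear of the surface). Origin: centre of its underside; y along the wooden back, z up. It is stiff all over and can be gripped across its 51 mm width.
- blower: Rubber bulb blower lying on its side: black bulb 50 mm across (x) and 50 mm high, with a thin red nozzle; 98 mm long in all. Origin: underside, mid-length; z up; the nozzle points to -y (tip at y = -49 mm), the bulb takes up y = -11 to +49 mm, its middle at y = +19 mm. The bulb is stiff: grip it across x at its middle. It does not roll.
- blower_tip (a point): Point near the tip of the blower's red nozzle, at (0, -47, 25) mm in the blower's frame.
- lens_jar_pad: Flat slate-blue foam pad, 74 x 74 mm, 3 mm thick, fixed to the bench, with a yellow silhouette of a disc 58 mm across with a blue ring and a yellow dot inside it: the place of the lens jar. Origin: underside, at the middle of the silhouette; z up, the pad's long side along y (top face 3 mm above the origin).
- marker_pad: Flat slate-blue foam pad, 46 x 136 mm, 3 mm thick, fixed to the bench, with a yellow silhouette of a thin bar 17 x 124 mm: the place of the marker. Origin: underside, at the middle of the silhouette; z up, the pad's long side along y (top face 3 mm above the origin).
- brush_pad: Flat slate-blue foam pad, 70 x 104 mm, 3 mm thick, fixed to the bench, with a yellow silhouette of a rectangle 53 x 87 mm: the place of the brush. Origin: underside, at the middle of the silhouette; z up, the pad's long side along y (top face 3 mm above the origin).
- blower_pad: Flat slate-blue foam pad, 70 x 116 mm, 3 mm thick, fixed to the bench, with a yellow silhouette of a disc 54 mm across (towards +y, centre at y = +21 mm) with a tapering nozzle that points to -y: the place of the blower. Origin: underside, at the middle of the silhouette; z up, the pad's long side along y (top face 3 mm above the origin).
- white_can: Bystander: white film canister with a grey cap, 34 mm across, 51 mm high, standing behind the work. Origin: centre of its underside.
- black_can: Bystander: black film canister, 34 mm across, 51 mm high, standing behind the work. Origin: centre of its underside.
Not all that is in view belongs to the job. Of the things shaped like the marker, the white one is meant.

How it is judged:
At the end, for the whole second after the job is handed in: Each thing is still on its own pad: origin within 12 mm of the pad's (from above), at most 8 mm above it, tilt under 0.15 rad, speed under 0.02 m/s; marker, brush and blower within 0.22 rad of the silhouette's long axis; nozzle tip over 20 mm to -y of the pad's origin (horizontal distance between lens_jar and lens_jar_pad below 0.012 m and z of lens_jar in the frame of lens_jar_pad below 0.008 m and angle between each of lens_jar, marker, brush, blower's own z axis and vertical below 0.15 rad and linear speed of each of lens_jar, marker, brush, blower below 0.02 m/s and horizontal distance between marker and marker_pad below 0.012 m and z of marker in the frame of marker_pad below 0.008 m and angle between the y axis of marker and the y axis of marker_pad, either way round below 0.22 rad and horizontal distance between brush and brush_pad below 0.012 m and z of brush in the frame of brush_pad below 0.008 m and angle between the y axis of brush and the y axis of brush_pad, either way round below 0.22 rad and horizontal distance between blower and blower_pad below 0.012 m and z of blower in the frame of blower_pad below 0.008 m and angle between the y axis of blower and the y axis of blower_pad, either way round below 0.22 rad and y of blower_tip in the frame of blower_pad below -0.02 m); the robot touches nothing.
It fails at once if a film canister is moved more than 20 mm or tipped over (distance of any of white_can, black_can from where it was at the start of the episode above 0.02 m or angle between any of white_can, black_can's own z axis and vertical above 0.4 rad).
It fails at once if one of the four things is dropped or thrown (touched by nothing and faster than 0.75 m/s, a fall of about 30 mm) ((contact force between lens_jar and anything else below 0.01 N and linear speed of lens_jar above 0.75 m/s) or (contact force between marker and anything else below 0.01 N and linear speed of marker above 0.75 m/s) or (contact force between brush and anything else below 0.01 N and linear speed of brush above 0.75 m/s) or (contact force between blower and anything else below 0.01 N and linear speed of blower above 0.75 m/s)).
It also fails if it takes over 99 s, if anything falls off the work surface, if the arm or the gripper's body presses on something with over 40 N, if the wrist force passes 120 N, or if a joint passes its speed limit or range.

## Working session

There is one attempt and no reset: what is moved stays moved. The work goes in short steps, each a Python script; the robot and the scene stay as the last script left them, time stands still between calls to the robot, and variables do not carry over. Pictures are saved under pics/ and viewed, and the job is handed in when it is done.

```bash
ls; mkdir -p pics; python3 - <<'E'
from station import ctrl, get_state, vision, ticket, models
import cv2, numpy as np
s=get_state(); print({k:np.round(v,3) for k,v in s.items()}, ctrl.pinch_z)
for n in ["scene","top","wrist"]:
    im,d=vision.grab_frame(n); cv2.imwrite(f"pics/{n}0.png",im); np.save(f"{n}0.npy",d)
    print(n,{k:np.round(v,3).tolist() for k,v in vision.camera_info(n).items()})
E
```

```text
pics
{'time': np.float64(0.0), 'qpos': array([-1.029,  0.508, -0.238,  1.501,  0.126,  1.149, -0.155]), 'qd': array([ 0.001,  0.002,  0.001, -0.   , -0.001, -0.002, -0.   ]), 'tau': array([ 0.0000e+00, -6.2060e+01, -2.1860e+00, -2.4966e+01,  1.3000e-02,
        1.2000e-02, -0.0000e+00]), 'tcp_pos': array([0.264, 0.566, 0.23 ]), 'eef_rot': array([-0.   ,  0.216,  0.976, -0.001]), 'contact_force': array([ 0.006, -0.129,  0.741]), 'wrist_torque': array([0.036, 0.025, 0.017]), 'width': np.float64(0.085)} -0.0187
scene {'mtx': [[480.025, 0.0, 249.594], [0.0, 480.025, 185.175], [0.0, 0.0, 1.0]], 'R': [[0.428, -0.904, -0.012], [-0.39, -0.173, -0.904], [0.815, 0.392, -0.426]], 't': [-0.272, 0.249, 0.963]}
top {'mtx': [[361.098, 0.0, 259.889], [0.0, 361.098, 189.706], [0.0, 0.0, 1.0]], 'R': [[-0.021, -1.0, 0.009], [-0.995, 0.02, -0.098], [0.098, -0.011, -0.995]], 't': [-0.038, 0.531, 0.936]}
wrist {'mtx': [[329.96, 0.0, 256.122], [0.0, 329.96, 189.653], [0.0, 0.0, 1.0]], 'hand_eye': [[0.0, -0.951, -0.31, 0.08], [1.0, 0.0, 0.0, -0.0], [-0.0, -0.31, 0.951, -0.143], [0.0, 0.0, 0.0, 1.0]]}
```

View pics/top0.png

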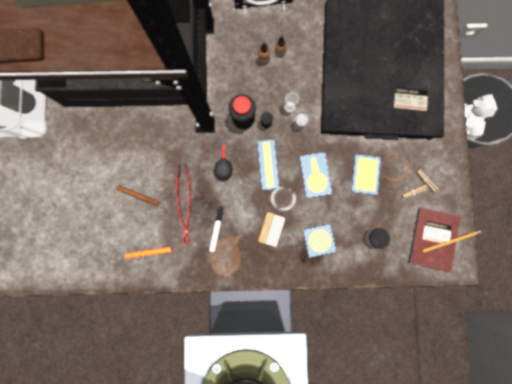

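View pics/scene0.png

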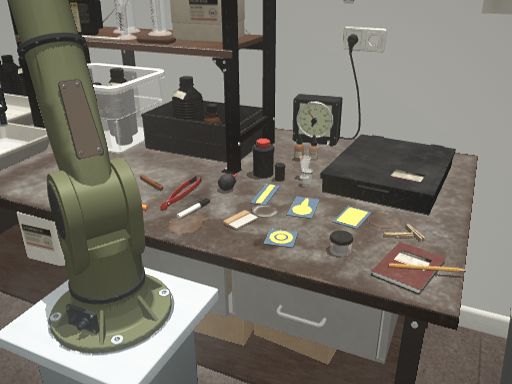

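The top view (row up = +x, column left = +y) shows the following:
- **Things:** blower at (223,168), marker at (216,230), brush at (271,228) and jar at (377,238).
- **Pads:** marker (268,165), blower (316,174), brush (367,174) and jar (320,240).
- **Canisters:** (267,119) and (301,119).

The orange marker at (148,253) is a look-alike.

```bash
cat > h.py <<'E'
from station import ctrl, get_state, vision, ticket, models
import cv2, numpy as np
from scipy.spatial.transform import Rotation as Rr
def rot(q): return Rr.from_quat([q[1],q[2],q[3],q[0]]).as_matrix()
def cam(name,s=None):
    c=vision.camera_info(name); K=np.array(c['mtx'])
    if name=='wrist':
        H=np.array(c['hand_eye']); s=s or get_state(); R=rot(s['eef_rot']); 
        Rw=R@H[:3,:3]; o=R@H[:3,3]+np.array(s['tcp_pos'])   # cam->world
    else:
        R=np.array(c['R']); Rw=R.T; o=-R.T@np.array(c['t'])
    return K,Rw,o
def px2w(C,uv,z):
    K,Rw,o=C; uv=np.atleast_2d(np.asarray(uv,float))
    r=np.c_[uv,np.ones(len(uv))]@np.linalg.inv(K).T@Rw.T
    return o+r*((z-o[2])/r[:,2])[:,None]
def w2px(C,X):
    K,Rw,o=C; p=(np.atleast_2d(X)-o)@Rw@K.T
    return p[:,:2]/p[:,2:]
def depth2w(C,d):
    K,Rw,o=C; v,u=np.mgrid[:d.shape[0],:d.shape[1]]
    r=np.stack([u,v,np.ones_like(u)],-1)@np.linalg.inv(K).T
    return (r*d[...,None])@Rw.T+o
def down(yaw):  # jaw (tool y) direction at angle: tool x at yaw, z down
    # tool x=(c,s,0), z=(0,0,-1), y=z x x = (s,-c,0)
    c,s=np.cos(yaw),np.sin(yaw)
    q=Rr.from_matrix(np.array([[c,s,0],[s,-c,0],[0,0,-1]])).as_quat()
    return [q[3],q[0],q[1],q[2]]
E
python3 - <<'E'
from h import *
C=cam('top')
for n,uv,z in [('blower',(223,168),.03),('marker',(216,230),.01),('brush',(271,228),.01),('jar',(377,238),.04),('mpad',(268,165),0.003),('bpad',(316,174),0.003),('brpad',(367,174),0.003),('jpad',(320,240),0.003),('wcan',(301,119),.05),('bcan',(267,119),.05),('bottle',(242,105),.1),('ring',(284,198),0)]:
    print(n,px2w(C,uv,z)[0].round(3))
d=np.load('top0.npy'); P=depth2w(C,d)
for uv in [(223,168),(377,238),(301,119),(242,105),(284,188),(271,228),(267,119),(290,100)]: print(uv,P[uv[1],uv[0]].round(3))
print(rot(get_state()['eef_rot']).round(2))
for p in [(.45,-.12,.40),(.5,0,.4),(.42,.0,.4),(.42,-.2,.4)]:
  for yaw in (0,np.pi):
    q=ctrl.ik(p,down(yaw)); print(p,yaw,None if q is None else np.round(q,2))
E
```

```text
blower [0.59  0.048 0.03 ]
marker [0.426 0.07  0.01 ]
brush [ 0.428 -0.077  0.01 ]
jar [ 0.397 -0.351  0.04 ]
mpad [ 0.601 -0.073  0.003]
bpad [ 0.573 -0.204  0.003]
brpad [ 0.57  -0.345  0.003]
jpad [ 0.393 -0.209  0.003]
wcan [ 0.714 -0.162  0.05 ]
bcan [ 0.716 -0.072  0.05 ]
bottle [ 0.738 -0.008  0.1  ]
ring [ 0.509 -0.115  0.   ]
(223, 168) [0.587 0.046 0.05 ]
(377, 238) [ 0.397 -0.35   0.042]
(301, 119) [ 0.714 -0.162  0.05 ]
(242, 105) [ 0.732 -0.009  0.117]
(284, 188) [ 0.536 -0.116  0.001]
(271, 228) [ 0.428 -0.077  0.007]
(267, 119) [ 0.716 -0.072  0.05 ]
(290, 100) [ 0.775 -0.137  0.027]
[[-0.91  0.42 -0.  ]
 [ 0.42  0.91 -0.  ]
 [ 0.   -0.   -1.  ]]
(0.45, -0.12, 0.4) 0 [-0.33  0.18  0.68  1.57 -0.12  1.43 -1.21]
(0.45, -0.12, 0.4) 3.141592653589793 [-0.16  0.16  0.46  1.57 -0.07  1.42  1.87]
(0.5, 0, 0.4) 0 [-0.46  0.24  0.55  1.5  -0.12  1.44 -1.47]
(0.5, 0, 0.4) 3.141592653589793 [-0.09  0.21  0.06  1.49 -0.01  1.44  1.54]
(0.42, 0.0, 0.4) 0 [-0.58  0.08  0.58  1.66 -0.05  1.41 -1.56]
(0.42, 0.0, 0.4) 3.141592653589793 [-0.22  0.07  0.18  1.66 -0.01  1.41  1.53]
(0.42, -0.2, 0.4) 0 [-0.22  0.2   0.78  1.57 -0.14  1.43 -1.  ]
(0.42, -0.2, 0.4) 3.141592653589793 [-0.17  0.19  0.7   1.57 -0.12  1.43  2.12]
```

View pics/wrist0.png

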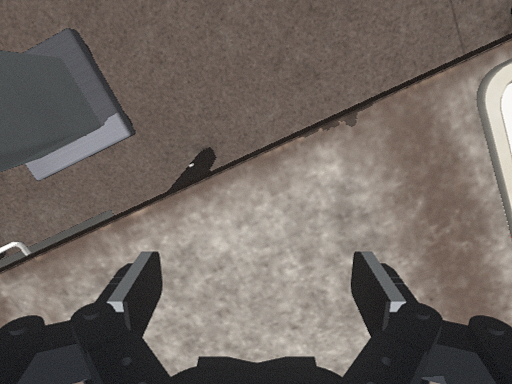

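```bash
python3 - <<'E'
from h import *
ctrl.movep([.50,-.13,.42],down(0))
s=get_state(); print(s['time'],s['qpos'].round(2),s['tcp_pos'].round(3))
im,d=vision.grab_frame('wrist'); cv2.imwrite('pics/w1.png',im); np.savez('w1.npz',im=im,d=d,**{k:s[k] for k in('tcp_pos','eef_rot')})
E
```

```text
2.8333 [-0.24  0.28  0.63  1.41 -0.16  1.51 -1.18] [ 0.5   -0.129  0.42 ]
```

View pics/w1.png

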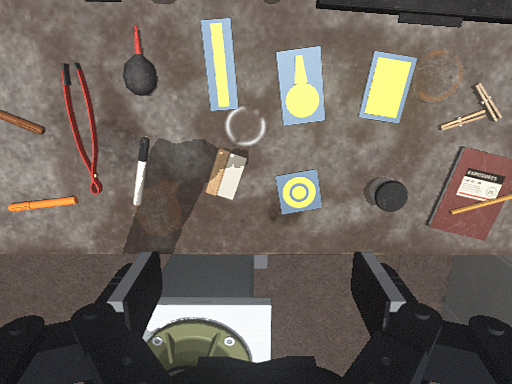

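The wrist view shows all four things and all four pads clearly. The silhouettes are at (220,65), (300,90), (390,88) and (299,192). The blower is at (140,70), the marker at (141,172), the brush at (227,174) and the jar at (385,195). Next I'll segment them.

```bash
python3 - <<'E'
from h import *
f=np.load('w1.npz'); im,d=f['im'],f['d']; s=dict(tcp_pos=f['tcp_pos'],eef_rot=f['eef_rot'])
C=cam('wrist',s); P=depth2w(C,d)
hsv=cv2.cvtColor(im,cv2.COLOR_BGR2HSV)
y=cv2.inRange(hsv,(24,90,150),(35,255,255))
b=cv2.inRange(hsv,(95,60,80),(125,255,255))
def rect(m,z,nm):
    v,u=np.nonzero(m); X=px2w(C,np.c_[u,v],z)[:,:2].astype(np.float32)
    r=cv2.minAreaRect(X*1000); print(nm,len(u),'c',np.round(r[0],1),'size',np.round(r[1],1),'ang',round(r[2],1),'mean',(X.mean(0)*1000).round(1))
for nm,m in (('pad',cv2.morphologyEx(y|b,cv2.MORPH_CLOSE,np.ones((3,3)))),('yel',y)):
    n,l,st,c=cv2.connectedComponentsWithStats(m)
    for i in range(1,n):
        if st[i,4]>150 and c[i,1]<230: print(c[i].round()); rect(l==i,.003,nm)
for t,z in (('lens_jar',.042),('marker',.008),('brush',.008),('blower',.025)):
    for r in models.masks_of('wrist',t)[:3]:
        m=r['mask']; print(t,round(r['p'],2),np.round(r['point']), 'depth z pct',np.nanpercentile(P[m][:,2],[10,50,90,98]).round(3))
        rect(m,z,t)
        if r['p']>.5: np.save(f'm_{t}_{int(r["point"][0])}.npy',m)
print('bench z',np.median(P[140:180,330:350,2]),'pad z',np.median(P[80:100,355:365,2]), P[88,385])
E
```

```text
[219.  63.]
pad 2554 c [602.8 -70.3] size [135.2  45.6] ang 4.0 mean [605.5 -70.2]
[387.  86.]
pad 2820 c [ 570.3 -339.6] size [ 69.4 102.7] ang 81.6 mean [ 572.  -339.8]
[301.  97.]
pad 1897 c [ 568.5 -200.3] size [109.1  69.1] ang 8.2 mean [ 555.4 -202.2]
[299. 191.]
pad 1594 c [ 392.6 -204.8] size [72.8 73.9] ang 10.4 mean [ 393.2 -204.7]
[219.  64.]
yel 862 c [602.9 -70.1] size [123.6  16.9] ang 4.4 mean [605.1 -70.1]
[301.  93.]
yel 1111 c [ 569.6 -207.2] size [52.5 91.4] ang 78.9 mean [ 561.2 -202. ]
[387.  87.]
yel 1847 c [ 569.9 -340. ] size [53.5 87.6] ang 81.6 mean [ 571.1 -340.4]
[299. 192.]
yel 483 c [ 391.4 -204.8] size [56.9 55.6] ang 1.6 mean [ 392.3 -205. ]
lens_jar 0.75 [387. 193.] depth z pct [0.017 0.042 0.044 0.044]
lens_jar 981 c [ 403.5 -348.9] size [66.9 51.3] ang 51.6 mean [ 403.5 -349.4]
lens_jar 0.17 [300. 193.] depth z pct [0.002 0.004 0.005 0.006]
lens_jar 1625 c [ 405.7 -200.5] size [70.  69.6] ang 10.3 mean [ 406.5 -200.4]
marker 0.75 [ 21. 122.] depth z pct [0.002 0.013 0.016 0.019]
marker 456 c [514.4 259.7] size [74.  19.4] ang 65.7 mean [513.6 258.9]
marker 0.64 [ 41. 205.] depth z pct [0.008 0.013 0.016 0.018]
marker 573 c [371.  254.1] size [ 16.5 129.6] ang 7.8 mean [370.9 253.3]
marker 0.59 [142. 171.] depth z pct [0.01  0.013 0.016 0.018]
marker 571 c [430.1  71.4] size [ 15.7 124. ] ang 77.0 mean [432.6  70.5]
brush 0.58 [228. 175.] depth z pct [0.008 0.01  0.013 0.014]
brush 1363 c [425.1 -77.1] size [53.9 86. ] ang 71.4 mean [426.6 -76.6]
blower 0.93 [138.  71.] depth z pct [0.028 0.042 0.049 0.05 ]
blower 1204 c [607.5  48.7] size [49.2 95.5] ang 84.8 mean [593.9  50.7]
bench z -2.859301143931514e-05 pad z -0.00011495515075460316 [ 0.57003019 -0.33726459  0.00305645]
```

```bash
python3 - <<'E'
from h import *
f=np.load('w1.npz'); im,d=f['im'],f['d']; s=dict(tcp_pos=f['tcp_pos'],eef_rot=f['eef_rot'])
C=cam('wrist',s); P=depth2w(C,d)
hsv=cv2.cvtColor(im,cv2.COLOR_BGR2HSV)
# blower pad: blue|yellow wide threshold near it
y=cv2.inRange(hsv,(22,60,120),(38,255,255)); b=cv2.inRange(hsv,(90,40,70),(130,255,255))
m=cv2.morphologyEx((y|b),cv2.MORPH_CLOSE,np.ones((5,5)));roi=np.zeros_like(m);roi[35:135,265:340]=1;m=m*roi
n,l,st,c=cv2.connectedComponentsWithStats(m); i=1+np.argmax(st[1:,4]); 
v,u=np.nonzero(l==i); X=px2w(C,np.c_[u,v],.003)[:,:2]; print('bpad',cv2.minAreaRect((X*1000).astype(np.float32)))
v,u=np.nonzero(y*roi); X=px2w(C,np.c_[u,v],.003)[:,:2]*1000
# fit silhouette: nozzle part x> cx+30
dist=cv2.distanceTransform((y*roi>0).astype(np.uint8)*255,cv2.DIST_L2,5); pk=np.unravel_index(dist.argmax(),dist.shape)
print('disc centre',px2w(C,[pk[1],pk[0]],.003)*1000,'r',dist.max())
print('yel xrange',X[:,0].min(),X[:,0].max(), 'tip',X[X[:,0]>X[:,0].max()-8].mean(0))
# blower
bm=np.load('m_blower_138.npy'); v,u=np.nonzero(bm)
r=bm&((hsv[...,0]<10)|(hsv[...,0]>170))&(hsv[...,1]>130); vr,ur=np.nonzero(r); Xr=px2w(C,np.c_[ur,vr],.025)*1000
print('red n',len(vr),'range',Xr.min(0),Xr.max(0),'tip',Xr[Xr[:,0]>Xr[:,0].max()-8].mean(0))
blk=bm&~r; blk=cv2.morphologyEx(blk.astype(np.uint8),cv2.MORPH_OPEN,np.ones((9,9)));vb,ub=np.nonzero(blk)
cc,rad=cv2.minEnclosingCircle(np.c_[ub,vb].astype(np.float32)); print('bulb px',cc,rad,px2w(C,cc,.025)*1000, px2w(C,[[ub.mean(),vb.mean()]],.025)*1000)
hi=bm&(P[...,2]>.046); print('bulb top depth',P[hi].mean(0)*1000,hi.sum())
jm=np.load('m_lens_jar_387.npy'); hi=jm&(P[...,2]>.038); print('jar',hi.sum(),P[hi].mean(0)*1000,cv2.minEnclosingCircle((P[hi][:,:2]*1000).astype(np.float32)))
v,u=np.nonzero(hi);print(cv2.minEnclosingCircle((px2w(C,np.c_[u,v],.042)[:,:2]*1000).astype(np.float32)))
# orthophoto
g=3/4; xs=np.arange(700,330,-1);ys=np.arange(150,-420,-1)
G=np.stack(np.meshgrid(xs,ys,indexing='ij'),-1).reshape(-1,2)/1000
uv=w2px(C,np.c_[G,np.full(len(G),.005)]).astype(np.float32).reshape(len(xs),len(ys),2)
cv2.imwrite('pics/ortho.png',cv2.resize(cv2.remap(im,uv[...,0],uv[...,1],cv2.INTER_LINEAR),None,fx=1.4,fy=1.4))
E
```

```text
bpad ((571.625244140625, -200.4828643798828), (115.33262634277344, 70.16633605957031), 7.453165531158447)
disc centre [[ 550.86936518 -203.64913774    3.        ]] r 16.181398
yel xrange 525.1362644337952 619.3000756578426 tip [ 615.00218601 -195.05672329]
red n 117 range [619.8607535   45.37877074  25.        ] [655.44279859  54.58807806  25.        ] tip [651.41521177  49.79989123  25.        ]
bulb px (140.5, 74.0) 21.02984046936035 [[589.94456748  49.46568892  25.        ]] [[588.65079737  50.77581135  25.        ]]
bulb top depth [587.06156649  46.65976012  55.57604927] 342
jar 741 [ 399.75399795 -353.86706566   44.54406983] ((482.42327880859375, -253.49508666992188), 157.999755859375)
((397.0236511230469, -352.8125), 28.69839096069336)
```

View pics/ortho.png

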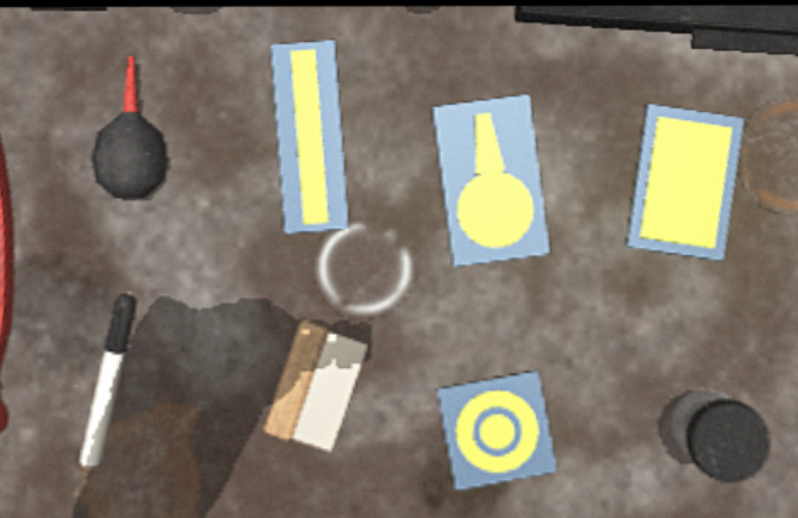

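```bash
cat >> h.py <<'E'
HZ=.19
def pick(xy,th,z,base=0.,force=40):
    q=down(base+th)
    ctrl.movep([*xy,HZ],q); ctrl.movel([*xy,z+.03],max_speed=.25); ctrl.movel([*xy,z],max_speed=.08)
    ctrl.close_gripper(force); s=get_state(); print('grip w',round(float(s['width']),4),'F',s['contact_force'].round(1),'t',round(float(s['time']),1))
    ctrl.movel([*xy,HZ],max_speed=.2); print('lifted w',round(float(get_state()['width']),4))
def place(xy,th,z,base=0.):
    q=down(base+th)
    ctrl.movep([*xy,HZ],q); ctrl.movel([*xy,z+.03],max_speed=.25); ctrl.movel([*xy,z],max_speed=.05)
    s=get_state(); print('down',s['tcp_pos'].round(4),'F',s['contact_force'].round(1),'w',round(float(s['width']),4))
    ctrl.ungrasp(); ctrl.movel([*xy,HZ],max_speed=.25); s=get_state(); print('t',round(float(s['time']),1),s['qpos'].round(2))
def shot(n,cams=('wrist',)):
    s=get_state()
    for c in cams:
        im,d=vision.grab_frame(c); cv2.imwrite(f'pics/{n}_{c}.png',im); np.savez(f'{n}_{c}.npz',im=im,d=d,tcp_pos=s['tcp_pos'],eef_rot=s['eef_rot'])
E
python3 - <<'E'
from h import *
s0=get_state()['time']
pick([.397,-.352],0,.016)
shot('jarheld')
place([.392,-.206],0,.020)
shot('jarplaced',('wrist','top'))
E
```

```text
grip w 0.0524 F [-1.5  0.3  5.8] t 6.0
lifted w 0.0524
down [ 0.3918 -0.2057  0.0199] F [-0.4  1.4  4.3] w 0.0523
t 10.4 [-0.11  0.34  0.72  2.03 -0.29  0.88 -0.79]
```

View pics/jarplaced_wrist.png

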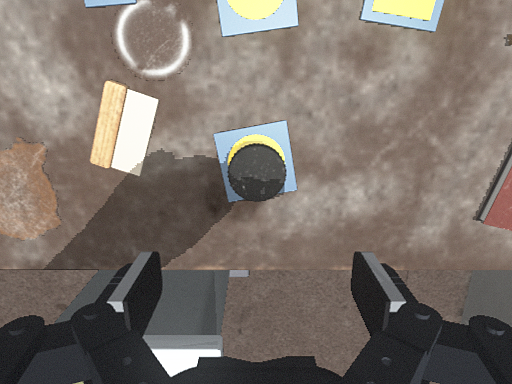

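The jar stands upright on its pad at (257,172), and the yellow rim behind it at (255,145) is parallax. The brush is clear at (125,128), so I'll re-measure both from this nearer view.

```bash
python3 - <<'E'
from h import *
f=np.load('jarplaced_wrist.npz'); im,d=f['im'],f['d']; s=dict(tcp_pos=f['tcp_pos'],eef_rot=f['eef_rot'])
C=cam('wrist',s); P=depth2w(C,d); hsv=cv2.cvtColor(im,cv2.COLOR_BGR2HSV)
print(np.percentile(P[150:180,245:270,2],[5,50,95]))
blk=np.zeros(im.shape[:2],np.uint8); blk[135:205,220:295]=(P[135:205,220:295,2]>.037)
v,u=np.nonzero(cv2.morphologyEx(blk,cv2.MORPH_OPEN,np.ones((5,5)))); print('jar',cv2.minEnclosingCircle((px2w(C,np.c_[u,v],.042)[:,:2]*1000).astype(np.float32)))
y=cv2.inRange(hsv,(22,60,90),(38,255,255))|cv2.inRange(hsv,(95,60,80),(125,255,255)); 
ro=np.zeros_like(y); ro[110:210,205:305]=1; v,u=np.nonzero((y*ro>0)|(blk>0)); print('pad',cv2.minAreaRect((px2w(C,np.c_[u,v],.003)[:,:2]*1000).astype(np.float32)))
br=np.zeros(im.shape[:2],np.uint8); br[70:185,80:165]=(P[70:185,80:165,2]>.005); br=cv2.morphologyEx(br,cv2.MORPH_OPEN,np.ones((5,5)))
v,u=np.nonzero(br); print('brush',br.sum(),cv2.minAreaRect((px2w(C,np.c_[u,v],.010)[:,:2]*1000).astype(np.float32)))
m=models.masks_of('wrist','brush')[0]; print(m['p'],m['point']); v,u=np.nonzero(m['mask']);print(cv2.minAreaRect((px2w(C,np.c_[u,v],.010)[:,:2]*1000).astype(np.float32)))
E
```

```text
[0.04448884 0.04567835 0.04677508]
jar ((391.6892395019531, -205.8637237548828), 27.23586082458496)
pad ((389.0912170410156, -207.0328369140625), (80.5350570678711, 77.40767669677734), 10.730850219726562)
brush 4522 ((425.5439758300781, -76.63896179199219), (51.67327117919922, 84.88765716552734), 70.943115234375)
0.94 [124.7, 127.0]
((425.5509033203125, -76.7364730834961), (51.980010986328125, 85.50662231445312), 70.7903060913086)
```

```bash
python3 - <<'E'
from h import *
pick([.4255,-.0767],np.radians(-19.1),.000)
shot('brheld')
E
```

```text
grip w 0.0496 F [-1.5  0.4  8.6] t 12.9
lifted w 0.0495
```

View pics/brheld_wrist.png

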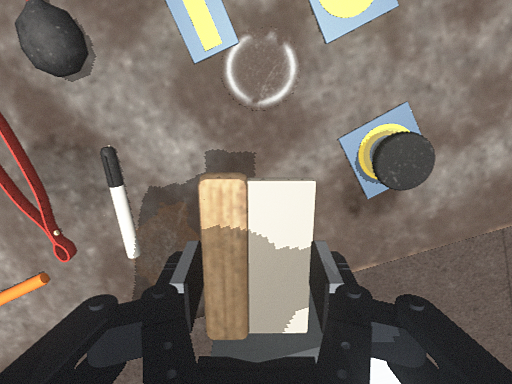

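The brush is held square in the jaws and level at (258,258), so I'll place it.

```bash
python3 - <<'E'
from h import *
place([.570,-.3405],np.radians(-8.4),.0035)
shot('brplaced',('wrist',))
E
```

```text
down [ 0.5697 -0.3401  0.0038] F [-3.1  2.4  7.1] w 0.0494
t 18.1 [ 0.13  0.68  0.69  1.46 -0.45  1.16 -0.83]
```

View pics/brplaced_wrist.png

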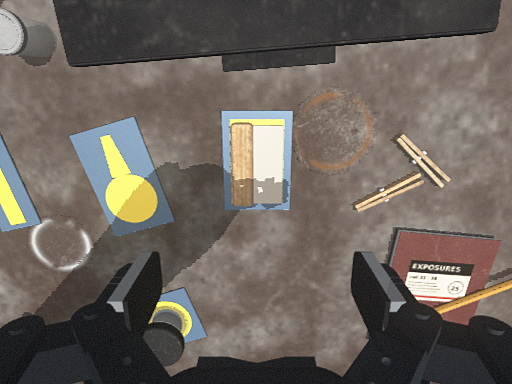

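The brush lies flat and lined up at (257,165), with a thin strip of yellow showing at the top. I'll measure that offset, then do the marker.

```bash
python3 - <<'E'
from h import *
f=np.load('brplaced_wrist.npz'); im,d=f['im'],f['d']; C=cam('wrist',dict(tcp_pos=f['tcp_pos'],eef_rot=f['eef_rot']))
m=models.masks_of('wrist','brush')[0]; print(m['p'],m['point']); v,u=np.nonzero(m['mask']);print('brush',cv2.minAreaRect((px2w(C,np.c_[u,v],.012)[:,:2]*1000).astype(np.float32)))
hsv=cv2.cvtColor(im,cv2.COLOR_BGR2HSV); b=cv2.inRange(hsv,(95,60,50),(125,255,255)); ro=np.zeros_like(b); ro[100:220,210:305]=1
v,u=np.nonzero(b*ro);print('pad',cv2.minAreaRect((px2w(C,np.c_[u,v],.003)[:,:2]*1000).astype(np.float32)))
pick([.4305,.0712],np.radians(-13),.003)
shot('mkheld')
E
```

```text
0.68 [256.0, 165.4]
brush ((568.7916870117188, -340.02423095703125), (51.71035385131836, 85.96925354003906), 82.07630157470703)
pad ((570.0035400390625, -339.9967041015625), (69.77577209472656, 102.2578125), 81.64075469970703)
grip w 0.013 F [-1.4 -0.2  6. ] t 21.8
lifted w 0.0132
```

View pics/mkheld_wrist.png

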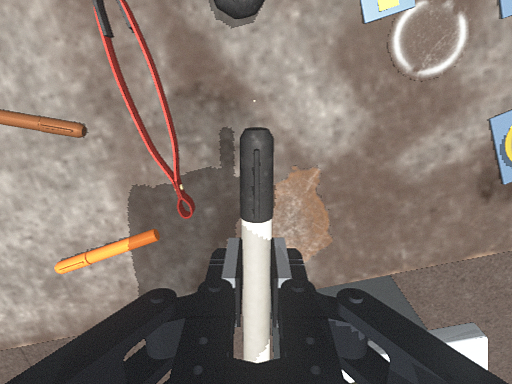

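The brush is 1.2 mm off its silhouette. The marker is held along the tool axis, so I'll place it.

```bash
python3 - <<'E'
from h import *
f=np.load('mkheld_wrist.npz'); C=cam('wrist',dict(tcp_pos=f['tcp_pos'],eef_rot=f['eef_rot'])); P=depth2w(C,f['d'])
for r in (135,170,210,230,300,345,358): print(r,P[r,257].round(4))
place([.603,-.0705],np.radians(4.3),.0065)
shot('mkplaced',('wrist',))
m=models.masks_of('wrist','marker')
C=cam('wrist')
for r in m[:3]:
    v,u=np.nonzero(r['mask']);print(r['p'],r['point'],cv2.minAreaRect((px2w(C,np.c_[u,v],.012)[:,:2]*1000).astype(np.float32)))
m=models.masks_of('wrist','blower')[0];v,u=np.nonzero(m['mask']);print(m['p'],m['point'])
E
```

```text
135 [0.487  0.0577 0.2003]
170 [0.4739 0.0607 0.2041]
210 [0.4569 0.0646 0.2035]
230 [0.4468 0.0669 0.201 ]
300 [0.4112 0.075  0.2004]
345 [0.3864 0.0807 0.2015]
358 [0.3783 0.0826 0.2012]
down [ 0.6024 -0.0703  0.0063] F [-1.7  1.   5.3] w 0.013
t 26.9 [-0.33  0.6   0.69  1.62 -0.42  1.08 -1.02]
0.82 [259.7, 159.7] ((601.4312744140625, -70.86109924316406), (122.25837707519531, 14.193197250366211), 3.995008945465088)
0.86 [129.6, 172.7]
```

View pics/mkplaced_wrist.png

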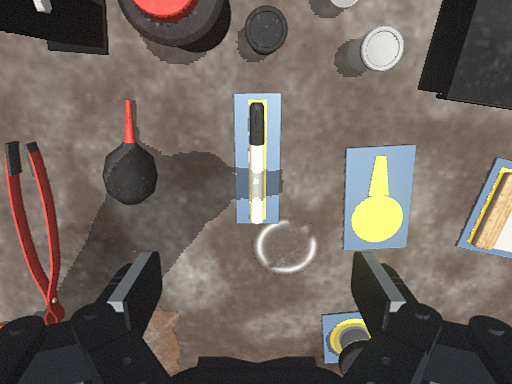

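The marker lies on its silhouette at (258,160), 1.7 mm off. The blower is at (130,172) with its tip at (128,101). I'll measure it from here, then pick it with the camera turned towards the robot, clear of the bottle and shelf post.

```bash
python3 - <<'E'
from h import *
f=np.load('mkplaced_wrist.npz'); im=f['im']; C=cam('wrist',dict(tcp_pos=f['tcp_pos'],eef_rot=f['eef_rot'])); P=depth2w(C,f['d'])
hsv=cv2.cvtColor(im,cv2.COLOR_BGR2HSV)
r=np.zeros(im.shape[:2],bool); r[90:150,115:145]=True; r&=((hsv[...,0]<10)|(hsv[...,0]>170))&(hsv[...,1]>130)
v,u=np.nonzero(r); X=px2w(C,np.c_[u,v],.025)*1000; k=X[:,0]
print('nozzle tip',k.max(),X[k>k.max()-8].mean(0),'root',X[k<k.min()+8].mean(0))
R=P[r]; 
roi=np.zeros(im.shape[:2],bool); roi[130:215,90:170]=True
b=roi&(P[...,2]>.02)&~r; b=cv2.morphologyEx(b.astype(np.uint8),cv2.MORPH_OPEN,np.ones((7,7)));v,u=np.nonzero(b)
X=px2w(C,np.c_[u,v],.025)[:,:2]*1000; print('bulb',X.min(0),X.max(0),cv2.minEnclosingCircle(X.astype(np.float32)))
p=P[(b>0)]; A=np.c_[2*p,np.ones(len(p))]; sol=np.linalg.lstsq(A,(p**2).sum(1),rcond=None)[0]; print('sphere',sol[:3],np.sqrt(sol[3]+sol[:3]@sol[:3]))
for yw in (0,np.pi):
  for p in ([.589,.049,.008],[.552,-.203,.01]):
    q=ctrl.ik(p,down(yw)); print(yw,None if q is None else np.round(q,2))
E
```

```text
nozzle tip 656.4735952596271 [652.4952149   50.31673867  25.        ] root [621.72622986  50.52100116  25.        ]
bulb [555.93041919  25.0312779 ] [617.94550455  77.24225344] ((587.3200073242188, 51.207157135009766), 31.65999412536621)
sphere [ 0.62126825 -0.00524499  0.18218339] 0.15357864129603024
0 [-0.45  0.78  0.55  1.84 -0.62  0.7  -1.12]
0 [-0.01  0.77  0.54  1.85 -0.6   0.69 -0.7 ]
3.141592653589793 [-0.02  0.71 -0.17  1.84  0.19  0.61  1.26]
3.141592653589793 [ 0.44  0.71 -0.2   1.84  0.22  0.62  1.67]
```

```bash
python3 - <<'E'
from h import *
pick([.588,.0503],0,.007,base=np.pi)
shot('blheld',('wrist','scene'))
im=np.hstack([cv2.imread('pics/blheld_wrist.png'),cv2.imread('pics/blheld_scene.png')]); cv2.imwrite('pics/blheld2.png',cv2.resize(im,(800,300)))
E
```

```text
grip w 0.0497 F [-1.  -0.2  3.7] t 30.8
lifted w 0.0496
```

View pics/blheld2.png

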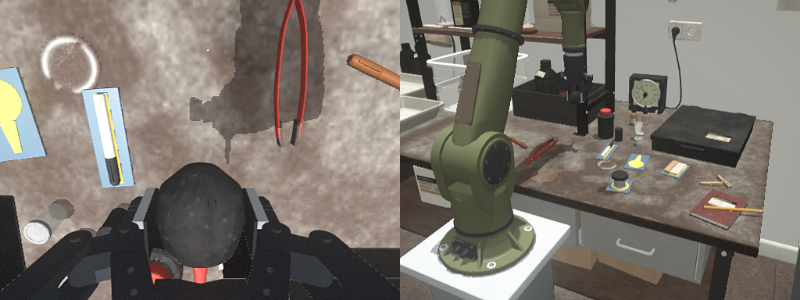

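The bulb is held centrally between the pads and the nozzle points to +x, away from the robot. I'll place it.

```bash
python3 - <<'E'
from h import *
place([.5530,-.2030],np.radians(7.4),.0105,base=np.pi)
ctrl.movep([.50,-.13,.42],down(0)); ctrl.pause(.3)
shot('fin',('wrist','top'))
C=cam('wrist')
for t,z in (('lens_jar',.042),('marker',.012),('brush',.012),('blower',.028)):
    m=models.masks_of('wrist',t)
    for r in m[:3]:
        v,u=np.nonzero(r['mask']);print(t,round(r['p'],2),np.round(r['point']),cv2.minAreaRect((px2w(C,np.c_[u,v],z)[:,:2]*1000).astype(np.float32)))
print(get_state()['time'],get_state()['width'])
im=cv2.imread('pics/fin_wrist.png'); cv2.imwrite('pics/fin_crop.png',cv2.resize(im[0:250,110:430],None,fx=2.4,fy=2.4))
E
```

```text
down [ 0.5524 -0.2029  0.0104] F [-3.1  0.7  5.5] w 0.0495
t 35.8 [ 0.42  0.48 -0.17  1.66  0.09  1.    1.92]
lens_jar 0.97 [299. 196.] ((395.58599853515625, -203.89947509765625), (62.72651672363281, 51.213226318359375), 44.00880432128906)
marker 0.8 [ 40. 206.] ((371.7500915527344, 250.85211181640625), (15.998575210571289, 127.53389739990234), 6.6617751121521)
marker 0.66 [ 16. 122.] ((514.13720703125, 256.3728942871094), (72.76605224609375, 15.31432056427002), 66.7427978515625)
marker 0.64 [221.  62.] ((602.2864990234375, -70.65796661376953), (122.46643829345703, 14.355284690856934), 4.335732460021973)
brush 0.71 [388.  89.] ((568.3450927734375, -340.1317443847656), (52.79690170288086, 83.72239685058594), 81.31588745117188)
blower 0.7 [302.  96.] ((572.85693359375, -203.48297119140625), (94.87202453613281, 48.587799072265625), 1.741963505744934)
38.8333 0.08535983047194065
```

View pics/fin_crop.png

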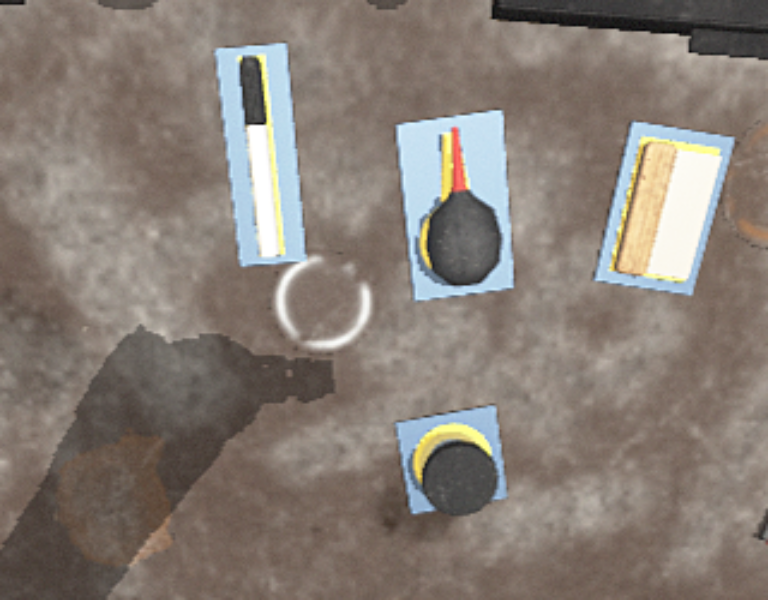

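View pics/fin_top.png

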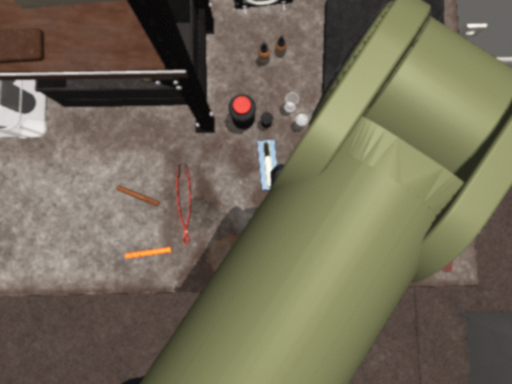

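```bash
python3 - <<'E'
from h import *
f=np.load('fin_wrist.npz'); im=f['im']; C=cam('wrist',dict(tcp_pos=f['tcp_pos'],eef_rot=f['eef_rot'])); P=depth2w(C,f['d'])
hsv=cv2.cvtColor(im,cv2.COLOR_BGR2HSV)
r=np.zeros(im.shape[:2],bool); r[45:85,285:315]=True; r&=((hsv[...,0]<10)|(hsv[...,0]>170))&(hsv[...,1]>130)
v,u=np.nonzero(r); X=px2w(C,np.c_[u,v],.028)*1000; k=X[:,0]; tip=X[k>k.max()-6].mean(0)
print('tip',k.max(),tip)
b=np.zeros(im.shape[:2],np.uint8); b[75:125,280:325]=hsv[75:125,280:325,2]<85; b=cv2.morphologyEx(b,cv2.MORPH_OPEN,np.ones((9,9)));v,u=np.nonzero(b)
X=px2w(C,np.c_[u,v],.028)[:,:2]*1000; r=cv2.minAreaRect(X.astype(np.float32)); print('bulb',X.min(0),X.max(0),r)
c=(X.min(0)+X.max(0))/2; print('bulb c',c,'yaw',np.degrees(np.arctan2(tip[1]-c[1],tip[0]-c[0])))
E
```

```text
tip 619.9813400757683 [ 616.88003615 -195.07508511   28.        ]Traceback (most recent call last):
  File "<stdin>", line 8, in <module>
    return umr_minimum(a, axis, None, out, keepdims, initial, where)
ValueError: zero-size array to reduction operation minimum which has no identity
```

The nozzle tip measures (0.617, -0.195), and the drawn nozzle calls for (0.617, -0.195). The canisters are still at pixels (267,119) and (301,119) in the top view. I'm handing the job in.

```bash
python3 - <<'E'
from h import *
ticket.close_job(); print(get_state()['time'])
E
```

```text
the job is handed in; nothing more can be done
the job is handed in; nothing more can be done
```

All four things are back on their own pads, set down and released. The job is handed in; I last read the clock at 38.8 s of the 99 s allowed.

| Thing | Last check against its silhouette |
|---|---|
| Lens jar | within 1 mm just after placing |
| Marker | within 1–2 mm, under 0.5° off line |
| Brush | within 1–2 mm, under 1° off line |
| Blower | nozzle tip under 1 mm from the drawn nozzle; the gripper set the bulb down within 1 mm of its planned spot |

- **Canisters:** both show at the same pixels in the last top view as at the start.
- **Checks that failed or disagreed:**
  - The separate measurement of the blower's bulb failed because its colour threshold found no pixels. Its angle therefore rests on the tip position and the gripper pose.
  - The rectangle fitted to the blower's whole mask gave 1.7°, against 7.4° for the pad. I judged that fit unreliable for this shape; even taken at face value it is 0.10 rad off, within the 0.22 allowed.
  - The jar's mask in the final picture put its centre about 4 mm off. That mask includes the jar's side, so I trusted the closer lid measurement.
  - The top and wrist cameras differed by up to about 6 mm in the opening measurements. I used the wrist camera's values.

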